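# Zero the sharpener's dial and draw up its tool rest

### The arm

A 7-joint arm with a two-finger parallel gripper is mounted at the origin on the work surface. World frame = base frame: x ahead of the robot, y to its left, z up, the work surface at z = 0. Lengths are in m, angles in rad, forces in N, time in s.
With the tool pointing down it reaches from about 0.35 to 0.9 m from the base axis. Payload 8.1 kg.
Tool frame: the origin (TCP) lies between the finger pads; the fingertips stand 25 mm ahead of it and the grasp point (between the pads) lies 6 mm ahead of it; z points along the fingers, y is the direction in which the jaws open and shut (so a half turn about z gives the same grasp; the last joint's range is limited). The gripper opens to 92 mm and grips with 3 to 60 N. Pads are 19 mm wide; open, the fingers measure 130 mm over their backs; the gripper's body (75 mm by 190 mm) begins 47 mm behind the grasp point.
Start: joints at [-1.321, 0.434, 0.025, 1.573, -0.012, 1.134, -0.075], TCP at [0.216, 0.587, 0.252] pointing down, gripper open.
Joint ranges: [-2.62, 2.62], [-0.44, 2.09], [-1.27, 1.32], [0.08, 2.57], [-1.32, 4.46], [0.12, 2], [-2.74, 2.74]. Speed limits (rad/s): [2.22, 2.22, 3.01, 3.01, 3.14, 3.14, 3.14].

### API

Orientations are given as a rotation vector (axis times angle).
In Python, from cell import * gives the robot as it stands.
- The arm moves only by the shell command python3 -m jog 'ROWS' [FORCE]. ROWS is JSON, one flat list of numbers, 5 for each row, row after row: the finger opening in mm, from 0 to 91.8, then the shift along the tool's x, y, z in units of 40 mm (1.0 is 40 mm), then the turn about the tool's z in units of 6 degrees (1.0 is 6 degrees). A call has 1 to 20 rows; each row shifts and turns the pose as measured when the row begins, along the tool's axes as they then stand; what a row does not reach is not made up. A row lasts 1/12 s, in which the tool goes at most 41.7 mm and 7.16 degrees, less where a joint would pass 70% of its speed; a pose out of reach is approached as far as the arm can. A call is refused whole if a number of a shift passes 1 or a number of a turn 1, either way. A call with a gripper value outside its range is refused whole. The fingers move at their own pace and stop on an object; FORCE is the grip in N (left out, the last holds). Time passes only in rows, so rows that do not move let the fingers close. It gives the time, the measured TCP pose, the force and the opening at its end, in the units of the state.
- observe(): the state, without advancing time (a new reading comes with each control period).
- get_image(name): name is "scene" or "side" or "wrist"; returns the picture (420x560x3 uint8, red, green, blue); there is no depth.
- camera_params(name): a dict with "intrinsics" (3x3 intrinsics, pixels), "dist_coeffs" ([k1, k2, p1, p2, k3] as OpenCV has them; the pictures are not rectified), "xyz" and "orientation" of the camera in the world. Camera axes: x right, y down, z forward; pixel columns grow to the right and rows downward; lengths in m; the calibration is good to about 2 mm. A picture is of the moment at which its call begins: read the wrist's pose just before it. camera_params takes no time and is no camera call; for the wrist camera it gives the pose at the moment of the call.
- sign_off(): hands the job in, once; it reports no verdict.
The state is a dict: "clock": time; "joints": joint angles; "dq": joint speeds; "joint_efforts": joint torques, N m; "position": TCP position; "ee_rot": TCP orientation; "force": force on the tool from outside, world axes, zero at the start; "ft_torque": the same for the moment, N m; "width": opening from 0.0 (shut) to 1.0 (fully open).
Only numpy, scipy, OpenCV 4.12 (cv2) and the standard library are available. Lean on these libraries where they do the work, as an engineer would, in place of code of your own. Each camera call takes 0.05 s, during which the arm holds its last target. There are 200 camera calls.

### The job

The wet-stone sharpener on the bench is standing still but its speed dial was left turned up: first turn the dial anticlockwise (seen from above) all the way back to its zero stop. Then grip the steel tool rest and draw it straight up out of its snug sleeve, without letting it bind and only partway, until its stop collar stands 30 mm above the sleeve, with its arm still reaching over the stone. Finish holding the rest there in the gripper, so that the clamp screw can be tightened on it; leave the other things on the bench where they are.

Things in the scene. Friction and masses are not known exactly. Their poses are not given: they have to be found in the camera images.
- grinder: wet-stone sharpener fixed on the bench: grey housing 250 mm (x) by 370 mm (y, from -215 to +155), flat deck 115 mm high. Origin on the bench, front panel at x = -125 mm, z up. White water tank at the back (x 136 to 196, y -75 to 35, top at 210 mm) with a brass spout to x = 85 mm over the stone, 160 mm high
- sleeve_mouth (a point): top centre of the square aluminium sleeve (38 x 38 mm, 95 mm tall) on the sharpener's front, at x -146, y +70, z 115 mm in its frame, axes the same. The bore is upright, 15 mm wide, for the 14 mm post. Its small black clamp screw, on the front, is already slack
- stone_centre (a point): centre of the upper face of the flat round grey stone (205 mm wide), 138 mm above the bench, at x 0, y +30 mm in the sharpener's frame. Around it an aluminium pan 242 mm wide, rim at 129 mm
- rest: tool rest, loose, 0.3 to 0.45 kg: a bent steel bar 14 mm thick. Its post reaches 85 mm down into the sleeve, a dark stop collar (28 mm wide, 10 mm tall) sits on the sleeve's mouth, and above it the bar bends level into an arm over the stone. Origin on the post axis at the collar's underside (at the sleeve mouth while seated), z up the post, x along the arm
- rest_elbow (a point): the bend of the rest, on the post axis at the arm's centre height, 55 mm above the collar's underside: the best place to grip, fingers either side of arm and post. The post slides and turns with 0.5 mm play all round; only its weight keeps it down, so it drops if let go, and it binds if drawn sideways or tilted
- rest_tip (a point): far end of the rest's arm (black end cap), 125 mm from the post axis, at the arm's centre height
- dial (a joint): angle of the speed dial, rad: 0 at the zero stop, growing clockwise seen from above, up to 4.6; left anywhere between about 0.8 and 2.6. It stays where it is left (friction about 0.05 N m)
- dial_grip (a point): on the dial's upright axis at gripping height, at x -60, y -155, z 152 mm in the sharpener's frame. Black dial, grip bar 42 mm long, 14 mm wide, its top at 159 mm, on a disc 44 mm wide, top at 129 mm. At dial 0 the bar lies along the sharpener's x, white pointer to the front (-x) at the long mark. The axes turn with the dial, x along the bar
- tub: bystander: white plastic tub, 120 mm wide, 64 mm high; origin centre of its underside
- mallet: bystander: wooden mallet lying on the bench, head 62 x 115 x 75 mm high, centred at x +90 mm, handle to -x as far as x = -150 mm; origin on the bench under it
- chisel: bystander: wood chisel lying on the bench, 260 mm long along its x, 29 mm high, blade to +x; origin in the middle of its underside
- dresser: bystander: small grey dressing stone 45 x 70 x 40 mm high; origin centre of its underside
Things that resemble listed ones, but are neither listed nor needed, are in the scene too. There is more than one size of the rest; the job needs the largest.

How it is judged:
By the outcome, as a careful person would: the job done as asked, in the order asked, and still so for the second after the job is handed in, while the arm keeps its last pose, push and grip.
It also fails if it takes over 54 s, if anything falls off the work surface, if the arm or the gripper's body presses on something with over 40 N, if the wrist force passes 120 N, or if a joint passes its speed limit or range.

## Working session

There is one attempt and no reset: what is moved stays moved. The work goes in short steps, Python scripts to look and compute and a shell command to move; the robot and the scene stay as the last step left them, time stands still between calls to the robot, and variables do not carry over. Pictures are saved under pics/ and viewed, about 8 in all and at most 12, crops included, and the job is handed in when it is done.

```bash
mkdir -p pics
python3 - <<'E'
from cell import *
import cv2, numpy as np
print(observe())
for n in ("scene","side"):
    im=get_image(n); cv2.imwrite(f"pics/{n}0.png",im[:,:,::-1]); print(n,camera_params(n))
print(camera_params("wrist"))
E
```

```text
{'clock': 0.0, 'joints': array([-1.32058127,  0.43523139,  0.02496887,  1.57409548, -0.01158279,
        1.1340257 , -0.07511338]), 'dq': array([-3.69937581e-04,  3.50398167e-04,  1.07046140e-03,  4.78173904e-04,
        1.36798380e-03,  5.60509460e-05,  1.39843445e-04]), 'joint_efforts': array([-6.76678465e-04, -6.67836714e+01,  9.84747335e-01, -3.14476955e+01,
       -6.05614996e-02,  4.23360046e-02,  1.24951025e-04]), 'position': array([0.2158505 , 0.58603001, 0.25094032]), 'ee_rot': array([-5.51420178e-01, -3.09269323e+00,  2.52955436e-03]), 'force': array([-0.46801822,  0.03285615,  0.01200977]), 'ft_torque': array([ 0.01101222,  0.02953364, -0.03863958]), 'width': 0.9984131163085422}
scene {'intrinsics': array([[417.19657305,   0.        , 282.31251123],
       [  0.        , 417.19657305, 209.3343071 ],
       [  0.        ,   0.        ,   1.        ]]), 'dist_coeffs': array([-0.06937592,  0.        ,  0.        ,  0.        ,  0.        ]), 'xyz': array([1.15185677, 0.10289897, 0.8353405 ]), 'orientation': array([-1.73115715, -1.94749404,  0.72037261])}
side {'intrinsics': array([[459.2146663 ,   0.        , 275.87522934],
       [  0.        , 459.2146663 , 213.3256604 ],
       [  0.        ,   0.        ,   1.        ]]), 'dist_coeffs': array([0.03109834, 0.        , 0.        , 0.        , 0.        ]), 'xyz': array([ 0.24696313, -0.64290858,  0.85107833]), 'orientation': array([-2.32676562,  0.48891602, -0.22759047])}
{'intrinsics': array([[322.5036543 ,   0.        , 278.59179333],
       [  0.        , 322.5036543 , 212.45390527],
       [  0.        ,   0.        ,   1.        ]]), 'dist_coeffs': array([-0.02660681,  0.        ,  0.        ,  0.        ,  0.        ]), 'xyz': array([0.13837409, 0.61581229, 0.38289217]), 'orientation': array([2.358845  , 1.64480194, 0.2547387 ])}
```

View pics/scene0.png

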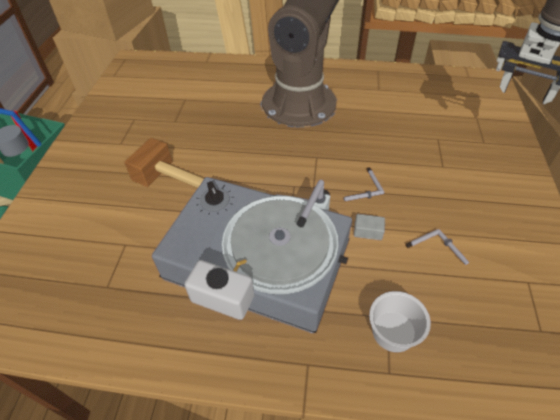

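View pics/side0.png

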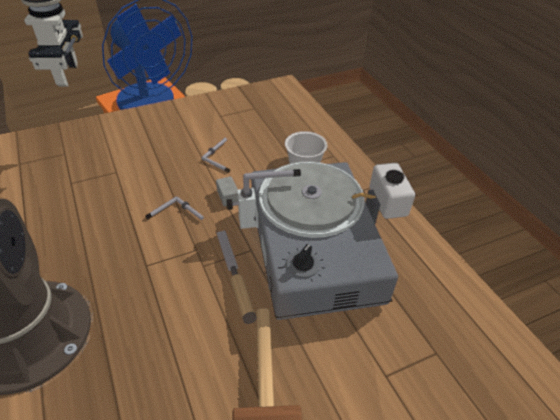

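Scene: the dial is at (214,193), with the tank cap at (217,279) as a lookalike. The seated rest has its elbow at about (322,185) and tip at (301,222). Two smaller loose rests lie on the bench at (380,190) and (440,235). Side: dial (303,262), rest elbow (247,180), tip (297,173), loose rests (180,200) and (205,157). I choose the dial with the tick marks on the deck and the rest in the sleeve, and check both in one close crop.

```bash
cat > h.py <<'E'
import cv2, numpy as np
from scipy.spatial.transform import Rotation as R
def ray(c,px):
    u=cv2.undistortPoints(np.array([[px]],float),c["intrinsics"],c["dist_coeffs"])[0,0]
    d=R.from_rotvec(c["orientation"]).as_matrix()@np.array([u[0],u[1],1]); return np.array(c["xyz"]),d/np.linalg.norm(d)
def onz(c,px,z):
    o,d=ray(c,px); return o+d*(z-o[2])/d[2]
def tri(c1,p1,c2,p2):
    o1,d1=ray(c1,p1);o2,d2=ray(c2,p2)
    s=np.linalg.lstsq(np.c_[d1,-d2],o2-o1,rcond=None)[0]
    a=o1+d1*s[0];b=o2+d2*s[1]; return (a+b)/2,np.linalg.norm(a-b)
def proj(c,P):
    Rm=R.from_rotvec(c["orientation"]).as_matrix().T
    return cv2.projectPoints(np.array(P,float).reshape(-1,1,3),cv2.Rodrigues(Rm)[0],-Rm@c["xyz"],c["intrinsics"],c["dist_coeffs"])[0][:,0]
E
python3 - <<'E'
import cv2, numpy as np
s=cv2.imread("pics/scene0.png"); d=cv2.imread("pics/side0.png")
def cr(i,x,y,w=66,h=50): return cv2.resize(i[y:y+h,x:x+w],(w*6,h*6),interpolation=cv2.INTER_CUBIC)
cv2.imwrite("pics/c1.png",np.vstack([np.hstack([cr(s,280,175),cr(s,182,170)]),np.hstack([cr(d,236,160),cr(d,270,235)])]))
E
```

```text
(no output)
```

View pics/c1.png

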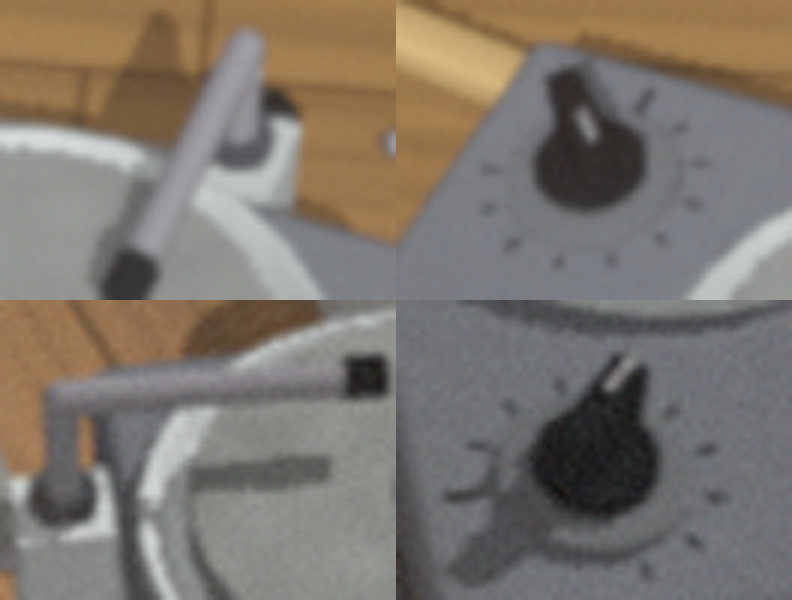

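The crop confirms both. The rest is upright in the sleeve with its arm over the stone and a black end cap. The dial has a tick ring with the long mark at scene (223,187), and the white pointer is visible.

Run:
```python
from cell import *; from h import *
np.set_printoptions(precision=4,suppress=True)
A,B=camera_params("scene"),camera_params("side")
def sc(x,y,ox,oy): return (ox+x/6,oy+y/6)
e=tri(A,sc(243,46,280,175),B,sc(62,95,236,160)); t=tri(A,sc(128,288,280,175),B,sc(385,76,236,160)); print("elbow",e,"tip",t, np.linalg.norm((t[0]-e[0])[:2]), np.degrees(np.arctan2(*(t[0]-e[0])[[1,0]])))
# stone ellipse: grey mask
S=[]
for n,c,f,seed in(("scene",A,"pics/scene0.png",(265,258)),("side",B,"pics/side0.png",(300,205))):
    im=cv2.GaussianBlur(cv2.imread(f),(3,3),0); hsv=cv2.cvtColor(im,cv2.COLOR_BGR2HSV)
    m=np.zeros((422,562),np.uint8); cv2.floodFill(im.copy(),m,seed,0,(6,)*3,(6,)*3,4|cv2.FLOODFILL_MASK_ONLY|(255<<8))
    cn=max(cv2.findContours(m[1:-1,1:-1],cv2.RETR_EXTERNAL,cv2.CHAIN_APPROX_NONE)[0],key=cv2.contourArea)
    h=cv2.convexHull(cn)[:,0]; P=np.array([onz(c,p,.138)[:2] for p in h])
    (x,y),r=cv2.minEnclosingCircle(P.astype(np.float32)); print(n,"stone",x,y,r)
dd=[]
for n,c,p,q,w in(("scene",A,sc(194,162,182,170),sc(249,100,182,170),[sc(178,105,182,170),sc(200,142,182,170)]),("side",B,sc(201,165,270,235),sc(66,195,270,235),[sc(238,58,270,235),sc(210,88,270,235)])):
    d=onz(c,p,.127); l=onz(c,q,.115); W=[onz(c,k,.159) for k in w]
    print(n,"dial",d,"long",l,"ang",np.degrees(np.arctan2(*(l-d)[[1,0]])),"ptr",W)
```

```text
elbow (array([0.5216, 0.0954, 0.1689]), np.float64(0.0007327592428850901)) tip (array([0.6385, 0.0624, 0.1676]), np.float64(0.004686678991408237)) 0.12147569223968557 -15.745688720003745
scene stone 0.15628188848495483 -0.2920084297657013 1.1302146911621094
side stone 0.8851562738418579 0.5607777833938599 1.1948691606521606
scene dial [ 0.5524 -0.1419  0.127 ] long [ 0.5081 -0.1318  0.115 ] ang 167.1461320885688 ptr [array([ 0.5526, -0.1431,  0.159 ]), array([ 0.5697, -0.1308,  0.159 ])]
side dial [ 0.5462 -0.1487  0.127 ] long [ 0.5037 -0.134   0.115 ] ang 160.89476277396503 ptr [array([ 0.5643, -0.1352,  0.159 ]), array([ 0.55  , -0.1431,  0.159 ])]
```

The fit is consistent: elbow z is about 0.17, grinder yaw about -14.4°, dial axis about (0.549, -0.145), and the pointer is at about 32° world, so the dial reads about 2.3 rad. I'll move over the dial first, then turn.

```bash
python3 -m jog '[91,-0.7,-0.71,-0.05,0,91,-0.7,-0.71,-0.05,0,91,-0.7,-0.71,-0.05,0,91,-0.7,-0.71,-0.05,0,91,-0.7,-0.71,-0.05,0,91,-0.7,-0.71,0,0,91,-0.7,-0.71,0,0,91,-0.7,-0.71,0,0,91,-0.7,-0.71,0,0,91,-0.7,-0.71,0,0,91,-0.7,-0.71,0,0,91,-0.7,-0.71,0,0,91,-0.7,-0.71,0,0,91,-0.7,-0.71,0,0,91,-0.7,-0.71,0,0,91,-0.7,-0.71,0,0,91,-0.7,-0.71,0,0,91,-0.7,-0.71,0,0,91,-0.7,-0.71,0,0,91,-0.7,-0.71,0,0]'
python3 -m jog '[91,0,0,0,1,91,0,0,0,1,91,0,0,0,1,91,0,0,0,1,91,0,0,0,1,91,0,0,0,1,91,0,0,0,1,91,0,0,0,1,91,0,0,0,1,91,0,0,0,1,91,0,0,0,1,91,0,0,0,1,91,0,0,0,1,91,0,0,0,1,91,0,0,0,1,91,0,0,0,1,91,0,0,0,1,91,0,0,0,1,91,0,0,0,1,91,0,0,0,1]'
cat > st.py <<'E'
from cell import *; from h import *
np.set_printoptions(precision=4,suppress=True)
def st(tx=None,ty=None,tz=None):
    o=observe(); M=R.from_rotvec(o["ee_rot"]).as_matrix(); p=o["position"]
    print("t",round(o["clock"],2),"p",p,"yang",np.degrees(np.arctan2(M[1,1],M[0,1])).round(2),"tilt",M[:2,2],"F",o["force"],"T",o["ft_torque"],"w_mm",round(o["width"]*92,1),"j7",round(o["joints"][6],2))
    if tx is not None: print("to go, units",M.T@(np.array([tx,ty,tz])-p)/.04)
    return o,M
E
python3 - <<'E'
from st import *
st(.549,-.145,.16)
cv2.imwrite("pics/w1.png",get_image("wrist")[:,:,::-1]); c=camera_params("wrist")
np.save("w1.npy",c,allow_pickle=True); print(proj(c,[[.549,-.145,.159],[.549,-.145,.129]]))
E
```

```text
clock: 1.77
position: [0.5521, -0.1637, 0.2556]
ee_rot: [-0.521, -3.091, 0.003]
force: [1.1, -0.2, 0.7]
width: 0.988
clock: 3.43
position: [0.5485, -0.1764, 0.2485]
ee_rot: [-3.0, -0.927, 0.033]
force: [-0.5, 0.5, -0.1]
width: 0.989
t 3.43 p [ 0.5485 -0.1764  0.2485] yang -55.68 tilt [-0.0202 -0.0049] F [-0.5496  0.4685 -0.1396] T [-0.0889  0.1213 -0.0453] w_mm 91.0 j7 -0.26
to go, units [ 0.4974 -0.6251  2.2085]
[[244.5201 203.565 ]
 [248.5246 192.4574]]
```

View pics/w1.png

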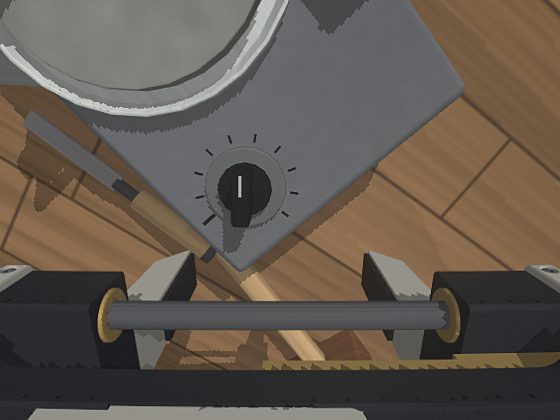

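The wrist view shows the dial at about (243,190). Its bar runs up-down in the image with the white pointer up at (239,187), and the long mark is at lower left (208,219), which agrees with my choice. Next I refine the centre and bar angle.

Run:
```python
from st import *
c=np.load("w1.npy",allow_pickle=True).item(); im=cv2.imread("pics/w1.png"); g=cv2.cvtColor(im,cv2.COLOR_BGR2GRAY)
roi=g[150:235,205:290]
# white pointer
w=np.argwhere(roi>150)[:,::-1]+[205,150]; w=w[(abs(w[:,0]-240)<8)&(w[:,1]<202)]
(a,b,x,y)=cv2.fitLine(w.astype(np.float32),cv2.DIST_L2,0,.01,.01).ravel()
lo,hi=w[w[:,1].argmin()],w[w[:,1].argmax()]
P,Q=onz(c,lo,.159),onz(c,hi,.159); print("ptr",lo,hi,P,Q,np.degrees(np.arctan2(*(P-Q)[[1,0]])))
# dark disc: pixels in the upper/right side rim
m=(roi<60).astype(np.uint8); cn=max(cv2.findContours(m,0,1)[0],key=cv2.contourArea); pts=cn[:,0]+[205,150]
X=np.array([onz(c,p,.129)[:2] for p in pts if p[1]<205]); 
s=np.linalg.lstsq(np.c_[2*X,np.ones(len(X))],(X**2).sum(1),rcond=None)[0]; print("disc",s[:2],np.sqrt(s[2]+s[0]**2+s[1]**2))
L=onz(c,(208,219),.115); print("long",L, np.degrees(np.arctan2(*(L[:2]-s[:2])[::-1])))
t=[(208,219),(199,197),(198,172),(209,153),(229,139),(255,138),(277,152),(290,169),(295,192),(289,213)]
X=np.array([onz(c,p,.115)[:2] for p in t]);s=np.linalg.lstsq(np.c_[2*X,np.ones(len(X))],(X**2).sum(1),rcond=None)[0]; print("ticks",s[:2],np.sqrt(s[2]+s[0]**2+s[1]**2))
st()
```

```text
ptr [239 176] [239 196] [ 0.5638 -0.1312  0.159 ] [ 0.5516 -0.1388  0.159 ] 31.634880742169912
disc [ 0.5493 -0.1408] 0.021143434546559862
long [ 0.505  -0.1293  0.115 ] 165.5091075399627
ticks [ 0.5461 -0.1422] 0.04197274531102686
t 3.48 p [ 0.5485 -0.1761  0.2482] yang -56.1 tilt [-0.0207 -0.0048] F [ 0.0589  0.3781 -0.6064] T [-0.0647  0.1043  0.0108] w_mm 91.1 j7 -0.27
```

```bash
python3 -m jog '[91,0.3,-0.4,0,0.4,91,0.25,-0.35,0,0,91,0,0,0.4,0,91,0,0,0.4,0]'; python3 -c "
from st import *
o,M=st(.548,-.141,.16); print(o['joints'])"
```

```text
clock: 3.82
position: [0.551, -0.1388, 0.2167]
ee_rot: [3.02, 0.86, -0.031]
force: [-0.4, -0.8, 0.0]
width: 0.992
t 3.82 p [ 0.551  -0.1388  0.2167] yang -58.23 tilt [-0.0184 -0.0069] F [-0.419  -0.7945  0.0326] T [-0.1094  0.1439 -0.0422] w_mm 91.2 j7 -0.33
to go, units [-0.0652  0.0116  1.4195]
[-0.5445  0.5523  1.047   1.8008 -0.5146  1.1144 -0.3349]
```

```bash
python3 -m jog '[91,-0.03,0,0.5,0,91,-0.03,0,0.5,0,91,0,0,0.35,0,91,0,0,0,0]'; python3 -c "
from st import *
o,M=st(.548,-.141,.16); print(o['joints'])"
```

```text
clock: 4.15
position: [0.5467, -0.1378, 0.1575]
ee_rot: [-3.014, -0.882, 0.036]
force: [-0.2, 0.5, 0.8]
width: 0.995
t 4.15 p [ 0.5467 -0.1378  0.1575] yang -57.37 tilt [-0.0224 -0.0056] F [-0.1586  0.5049  0.7737] T [-0.0539  0.1481 -0.0299] w_mm 91.6 j7 -0.27
to go, units [-0.0184  0.0849 -0.0621]
[-0.4997  0.6095  0.9795  1.8719 -0.5814  1.0037 -0.267 ]
```

```bash
python3 -m jog '[91,0,0.08,-0.05,0.15,91,0,0,0,0,10,0,0,0,0,10,0,0,0,0,10,0,0,0,0,10,0,0,0,0,10,0,0,0,0,10,0,0,0,0,10,0,0,0,0,10,0,0,0,0]' 25; python3 -c "
from st import *
st(.548,-.141,.16)
cv2.imwrite('pics/w2.png',get_image('wrist')[120:380,100:460,::-1])"
```

```text
clock: 4.98
position: [0.5505, -0.1415, 0.1637]
ee_rot: [3.019, 0.864, -0.03]
force: [-0.3, -0.2, -0.3]
width: 0.461
t 4.98 p [ 0.5505 -0.1415  0.1637] yang -58.07 tilt [-0.0182 -0.0061] F [-0.3091 -0.1686 -0.2813] T [-0.1155  0.127   0.0722] w_mm 42.4 j7 -0.28
to go, units [-0.0437 -0.0425  0.0933]
```

```bash
python3 -m jog '[10,-0.04,-0.04,0.07,0,10,0,0,0,0,10,0,0,0,0,10,0,0,0,0,10,0,0,0,0,10,0,0,0,0,10,0,0,0,0,10,0,0,0,0]'; python3 -c "
from st import *
o,M=st(.548,-.141,.16);print(o['joints'])"
```

```text
clock: 5.7
position: [0.5484, -0.1419, 0.1605]
ee_rot: [3.018, 0.863, -0.029]
force: [0.8, -0.2, -0.4]
width: 0.151
t 5.7 p [ 0.5484 -0.1419  0.1605] yang -58.09 tilt [-0.0172 -0.008 ] F [ 0.7924 -0.2342 -0.409 ] T [-0.2046  0.0166 -0.0098] w_mm 13.8 j7 -0.27
to go, units [ 0.004  -0.0227  0.013 ]
[-0.4973  0.6085  0.9859  1.8675 -0.582   1.0056 -0.2737]
```

```bash
python3 -m jog '[10,0,0,0,-0.8,10,0,0,0,-0.8,10,0,0,0,-0.8,10,0,0,0,-0.8,10,0,0,0,-0.8,10,0,0,0,-0.8]'; python3 -c "
from st import *
o,M=st(.548,-.141,.16);print(o['joints'])"
```

```text
clock: 6.2
position: [0.5482, -0.1417, 0.1605]
ee_rot: [-2.694, -1.612, 0.031]
force: [1.0, 0.0, -1.5]
width: 0.151
t 6.2 p [ 0.5482 -0.1417  0.1605] yang -28.21 tilt [-0.0179 -0.0088] F [ 1.0444  0.0088 -1.516 ] T [-0.3153 -0.0683 -0.1143] w_mm 13.9 j7 0.14
to go, units [ 0.0134 -0.0128  0.0122]
[-0.4196  0.5506  0.8392  1.8622 -0.4764  0.9616  0.1403]
```

```bash
python3 -m jog '[10,0,0,0,-0.9,10,0,0,0,-0.9,10,0,0,0,-0.9,10,0,0,0,-0.9,10,0,0,0,-0.9,10,0,0,0,-0.9,10,0,0,0,-0.9,10,0,0,0,-0.9,10,0,0,0,-0.9,10,0,0,0,-0.9,10,0,0,0,-0.9,10,0,0,0,-0.9]'; python3 -c "
from st import *
o,M=st(.548,-.141,.16);print(o['joints'])"
```

```text
clock: 7.2
position: [0.5476, -0.1417, 0.1605]
ee_rot: [-1.328, -2.834, 0.024]
force: [0.1, -0.0, -0.5]
width: 0.152
t 7.2 p [ 0.5476 -0.1417  0.1605] yang 39.79 tilt [-0.0171 -0.0089] F [ 0.1415 -0.0386 -0.4897] T [-0.0662 -0.3977 -0.0413] w_mm 14.0 j7 1.11
to go, units [0.0071 0.0183 0.0126]
[-0.2102  0.4695  0.5074  1.8484 -0.266   0.908   1.1136]
```

```bash
for k in 1; do python3 -m jog '[10,0,0,0,-0.9,10,0,0,0,-0.9,10,0,0,0,-0.9,10,0,0,0,-0.9,10,0,0,0,-0.7]'; python3 -c "
from st import *
st()"; python3 -m jog '[10,0,0,0,-0.5,10,0,0,0,-0.5,10,0,0,0,-0.5]'; python3 -c "
from st import *
st()"; done
```

```text
clock: 7.62
position: [0.5473, -0.1418, 0.1605]
ee_rot: [-0.626, -3.064, 0.018]
force: [-0.2, 0.8, -1.0]
width: 0.151
t 7.62 p [ 0.5473 -0.1418  0.1605] yang 66.9 tilt [-0.0167 -0.0086] F [-0.1922  0.7894 -0.9501] T [ 0.1175 -0.3997 -0.114 ] w_mm 13.9 j7 1.51
clock: 7.87
position: [0.5473, -0.142, 0.1605]
ee_rot: [-0.37, -3.104, 0.016]
force: [-0.1, -1.1, -0.4]
width: 0.15
t 7.87 p [ 0.5473 -0.142   0.1605] yang 76.41 tilt [-0.0163 -0.0082] F [-0.0685 -1.1031 -0.4422] T [-0.0189 -0.3848 -0.1766] w_mm 13.8 j7 1.66
```

```bash
python3 -m jog '[10,0,0,0,-0.5,10,0,0,0,-0.5]'; python3 -c "
from st import *
st()"; python3 -m jog '[10,0,0,0,-0.5,10,0,0,0,-0.5]'; python3 -c "
from st import *
st()"
```

```text
clock: 8.03
position: [0.5473, -0.1421, 0.1605]
ee_rot: [-0.203, -3.12, 0.013]
force: [1.5, 1.3, -1.7]
width: 0.168
t 8.03 p [ 0.5473 -0.1421  0.1605] yang 82.57 tilt [-0.0159 -0.0075] F [ 1.543   1.3295 -1.7191] T [ 0.1561 -0.3982 -0.7678] w_mm 15.5 j7 1.75
clock: 8.2
position: [0.5474, -0.1421, 0.1604]
ee_rot: [-0.036, -3.126, 0.011]
force: [3.4, 0.2, -2.4]
width: 0.188
t 8.2 p [ 0.5474 -0.1421  0.1604] yang 88.68 tilt [-0.0153 -0.0067] F [ 3.3796  0.1967 -2.4015] T [ 0.0534 -0.8783 -0.8605] w_mm 17.3 j7 1.84
```

The dial has hit its stop: torque rose to 0.86 N m at about 78–80° and the pads began to slip over the bar. I open, rise and check.

```bash
python3 -m jog '[91,0,0,0,0,91,0,0,0,0,91,0,0,0,0,91,0,0,0,0,91,0,0,0,0,91,0,0,-0.5,0,91,0,0,-1,0,91,0,0,-1,0,91,-0.2,0.6,0,0.5,91,-0.2,0.6,0,0.5,91,-0.2,0.6,0,0.5,91,-0.2,0.6,0,0.5,91,0,0,0,0]'
python3 - <<'E'
from st import *
st(.5216,.0954,.25)
cv2.imwrite("pics/w3.png",get_image("wrist")[:,:,::-1]); c=camera_params("wrist"); np.save("w3.npy",c,allow_pickle=True)
print(proj(c,[[.5216,.0954,.17],[.6385,.0624,.17],[.5475,-.1418,.159]]))
E
```

```text
clock: 9.28
position: [0.5911, -0.0484, 0.2643]
ee_rot: [-0.399, -3.1, 0.013]
force: [-0.0, 1.6, -0.6]
width: 0.986
t 9.28 p [ 0.5911 -0.0484  0.2643] yang 75.34 tilt [-0.0171 -0.0064] F [-0.0173  1.6389 -0.555 ] T [ 0.0596 -0.0097 -0.0138] w_mm 90.7 j7 1.43
to go, units [2.5851 3.0422 0.3651]
[[467.429   80.6645]
 [438.2766 250.7688]
 [151.1122 200.0485]]
```

View pics/w3.png

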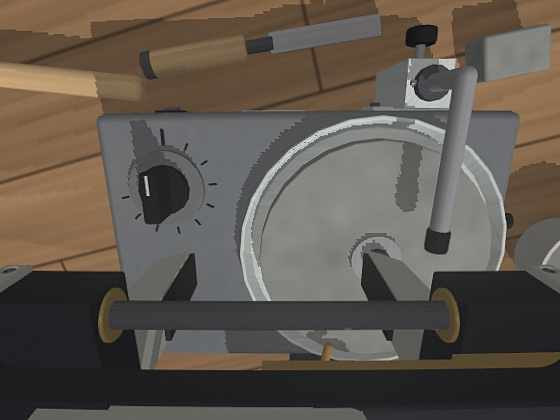

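The wrist view shows the dial bar now pointing to the front edge, with the white pointer at (148,187) in line with the long mark (163,137). The rest's elbow is at (466,73) and its black tip at (437,242). Next I measure the arm line.

Run:
```python
from st import *
c=np.load("w3.npy",allow_pickle=True).item(); im=cv2.imread("pics/w3.png"); g=cv2.cvtColor(im,cv2.COLOR_BGR2GRAY).astype(int)
w=np.argwhere(g[168:206,138:165]>140)[:,::-1]+[138,168]; lo,hi=w[w[:,1].argmin()],w[w[:,1].argmax()]
P,Q=onz(c,lo,.159),onz(c,hi,.159); print("ptr",lo,hi,np.degrees(np.arctan2(*(P-Q)[[1,0]])))
a,b=onz(c,(110,115),.115),onz(c,(505,117),.115); print("front edge y dir",np.degrees(np.arctan2(*(b-a)[[1,0]]))-90)
k=cv2.cvtColor(im,cv2.COLOR_BGR2Lab).astype(int)
mid=[]
for r in range(100,225,8):
    x0=int(round(466-29*(r-73)/167)); row=g[r,x0-25:x0+26]; gr=np.abs(np.diff(row.astype(float)))
    l=gr[8:24].argmax()+8; rr=gr[27:43].argmax()+27; mid.append(((l+rr+1)/2+x0-25,r,rr-l))
mid=np.array(mid); print(mid.round(1).tolist())
ok=abs(mid[:,2]-np.median(mid[:,2]))<4
X=np.array([onz(c,p[:2],.172)[:2] for p in mid[ok]]); vx,vy,x,y=cv2.fitLine(X.astype(np.float32),cv2.DIST_HUBER,0,.001,.001).ravel()
if vx<0: vx,vy=-vx,-vy
print("arm dir",np.degrees(np.arctan2(vy,vx)),"thru",x,y)
t=onz(c,(436,253),.166)[:2]; u=np.array([vx,vy]); s=(t-[x,y])@u; tip=np.array([x,y])+s*u
print("tip",tip,"elbow from tip",tip-.125*u)
e=onz(c,(472,66),.175); print("outer corner cast",e, "along arm from tip",(e[:2]-tip)@u)
for p in [(380,60),(455,60),(455,107),(380,107)]: pass
```

```text
ptr [145 176] [147 195] 164.57110994105636
front edge y dir -14.83242027242133
[[461.0, 100.0, 23.0], [460.0, 108.0, 23.0], [459.0, 116.0, 23.0], [459.5, 124.0, 18.0], [456.0, 132.0, 23.0], [454.5, 140.0, 22.0], [456.5, 148.0, 28.0], [451.5, 156.0, 22.0], [450.5, 164.0, 22.0], [451.0, 172.0, 25.0], [447.0, 180.0, 21.0], [445.5, 188.0, 20.0], [444.5, 196.0, 20.0], [443.0, 204.0, 21.0], [442.0, 212.0, 21.0], [440.0, 220.0, 21.0]]
arm dir -16.366388 thru 0.58133316 0.074957006
tip [0.6408 0.0575] elbow from tip [0.5209 0.0927]
outer corner cast [0.5133 0.0964 0.175 ] along arm from tip -0.13335440884642963
```

Dial pointer is at 164.6° and the grinder's -x at 165.2°, so the dial is at zero within a degree. Now move over the elbow.

```bash
python3 -m jog '[70,0.5,0.6,0,0.28,70,0.5,0.6,0,0,70,0.5,0.6,0,0,70,0.5,0.6,0,0,70,0.5,0.6,0,0,70,0,0,0,0,70,0,0,0,0]'
python3 - <<'E'
from st import *
st(.521,.093,.176)
im=get_image("wrist"); cv2.imwrite("pics/w4.png",im[:,:,::-1]); c=camera_params("wrist"); np.save("w4.npy",c,allow_pickle=True)
print(proj(c,[[.521,.093,.177],[.6408,.0575,.17]]))
E
```

```text
clock: 9.92
position: [0.5232, 0.0905, 0.2628]
ee_rot: [-0.454, -3.091, 0.025]
force: [0.8, -1.2, -0.3]
width: 0.763
t 9.92 p [0.5232 0.0905 0.2628] yang 73.3 tilt [-0.0195 -0.0135] F [ 0.7504 -1.2032 -0.3298] T [-0.0579 -0.0383 -0.0158] w_mm 70.2 j7 1.09
to go, units [0.0396 0.0851 2.1703]
[[281.4723 228.2502]
 [281.6874 362.7617]]
```

View pics/w4.png

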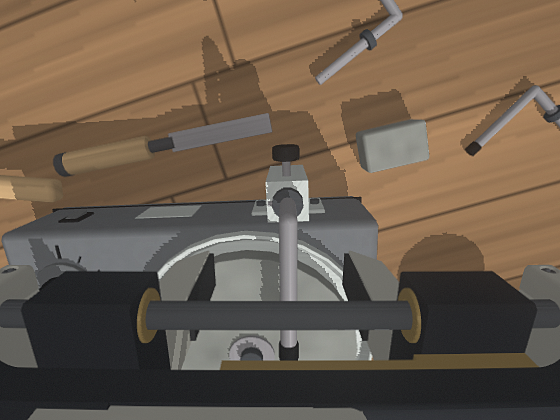

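The view shows the rest's arm upright in the image at column 288 between the open fingers (their midline is at about column 279), with the collar and sleeve at (288,205). The two loose smaller rests are at the upper right. I work out the sideways correction in the tool frame.

Run:
```python
from st import *
c=np.load("w4.npy",allow_pickle=True).item(); im=cv2.imread("pics/w4.png"); g=cv2.cvtColor(im,cv2.COLOR_BGR2GRAY).astype(float)
o,M=st(); p=o["position"]
print("cam in tool",M.T@(c["xyz"]-p))
pts=[]
for r in range(225,295,6):
    gr=np.abs(np.diff(g[r,268:310])); l=gr[:20].argmax(); rr=gr[22:].argmax()+22; pts.append(((l+rr+1)/2+268,r,rr-l))
pts=np.array(pts); print(pts.tolist())
X=np.array([onz(c,q[:2],.174) for q in pts]); print(X[[0,-1]]); d=X[-1]-X[0]; print("dir",np.degrees(np.arctan2(d[1],d[0])))
T=(X-p)@M/.04; print("tool units",T[[0,len(T)//2,-1]])
```

```text
t 9.97 p [0.5232 0.0909 0.2627] yang 73.31 tilt [-0.0199 -0.0128] F [ 0.4913  1.2044 -1.033 ] T [ 0.0084 -0.0741 -0.0261] w_mm 70.2 j7 1.09
cam in tool [ 0.0829  0.0009 -0.1319]
[[288.0, 225.0, 17.0], [291.0, 231.0, 23.0], [285.5, 237.0, 22.0], [287.5, 243.0, 18.0], [291.0, 249.0, 25.0], [288.0, 255.0, 19.0], [288.0, 261.0, 17.0], [287.0, 267.0, 19.0], [293.5, 273.0, 26.0], [288.0, 279.0, 15.0], [287.5, 285.0, 16.0], [287.5, 291.0, 16.0]]
[[0.521  0.0979 0.174 ]
 [0.5729 0.0824 0.174 ]]
dir -16.62809014523537
tool units [[ 0.0697  0.1917  2.2168]
 [-0.6471  0.1976  2.2057]
 [-1.2861  0.1932  2.1959]]
```

```bash
python3 -m jog '[60,0.04,0.15,0.4,0,60,0,0,0.4,0,60,0,0,0.4,0,60,0,0,0,0,60,0,0,0,0]'
python3 - <<'E'
from st import *
im=get_image("wrist"); c=camera_params("wrist"); cv2.imwrite("pics/w5.png",im[:,:,::-1])
o,M=st(.521,.0955,.176); p=o["position"]; g=cv2.cvtColor(im,cv2.COLOR_RGB2GRAY).astype(float)
q=proj(c,[[.521,.097,.174]])[0]; print(q)
big=cv2.resize(im[150:310,180:380,::-1],None,fx=4,fy=3.75,interpolation=cv2.INTER_CUBIC); cv2.imwrite("pics/w5c.png",big)
E
```

```text
clock: 10.38
position: [0.5249, 0.0896, 0.2144]
ee_rot: [-0.466, -3.092, 0.026]
force: [1.0, -0.6, 0.1]
width: 0.657
t 10.43 p [0.5248 0.0895 0.2144] yang 72.85 tilt [-0.0171 -0.0147] F [-0.2541 -1.0025  0.6421] T [0.0043 0.0152 0.0203] w_mm 60.3 j7 1.1
to go, units [0.1226 0.1344 0.9596]
[288.8405 249.201 ]
```

View pics/w5c.png

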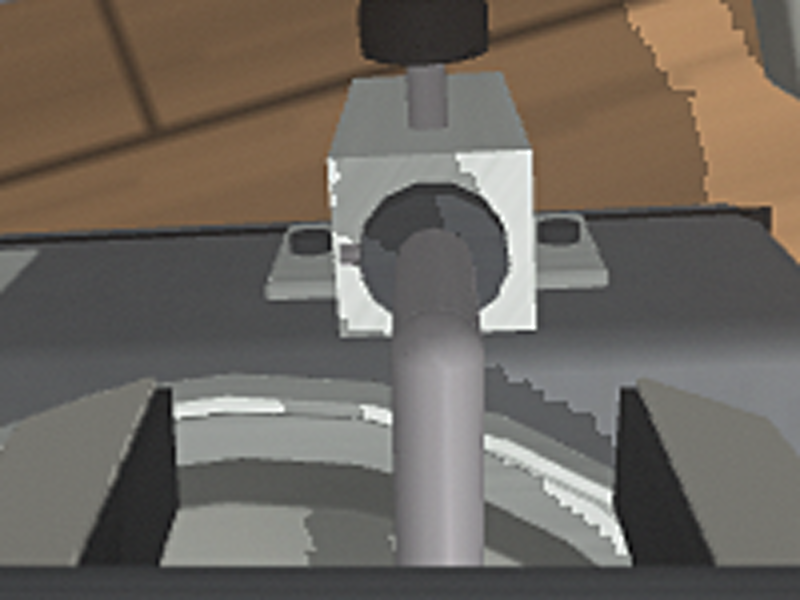

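The crop shows the round arm centred at column 290 with the bend at row 241 directly above the collar. The finger midline is at column 279, so I still need about 8 mm in tool +y, aiming at (0.521, 0.0977).

```bash
python3 -m jog '[60,0.11,0.19,0,-0.1,60,0,0,0,0,60,0,0,0,0]'; python3 -c "
from st import *
st(.521,.0977,.176)"
```

```text
clock: 10.68
position: [0.5241, 0.0974, 0.2165]
ee_rot: [-0.453, -3.096, 0.025]
force: [-0.2, 0.4, -0.7]
width: 0.654
t 10.68 p [0.5241 0.0974 0.2165] yang 73.36 tilt [-0.0145 -0.0143] F [-0.1588  0.3996 -0.695 ] T [0.027  0.0099 0.0103] w_mm 60.2 j7 1.09
to go, units [0.0664 0.0031 1.0122]
```

```bash
python3 -m jog '[60,0.03,0.02,0.35,0,60,0.03,0.02,0.35,0,60,0,0.0,0.3,0,60,0,0,0,0]'
python3 - <<'E'
from st import *
st(.521,.0977,.176)
im=get_image("wrist"); c=camera_params("wrist"); o,M=st(); p=o["position"]
cv2.imwrite("pics/w6c.png",cv2.resize(im[180:310,180:380,::-1],None,fx=4,fy=4,interpolation=cv2.INTER_CUBIC))
E
```

```text
clock: 11.02
position: [0.524, 0.1005, 0.1787]
ee_rot: [-0.451, -3.103, 0.02]
force: [-0.9, -1.3, -0.1]
width: 0.652
t 11.02 p [0.524  0.1005 0.1787] yang 73.46 tilt [-0.0076 -0.0116] F [-0.9214 -1.2667 -0.1005] T [ 0.017   0.0054 -0.001 ] w_mm 60.0 j7 1.1
to go, units [ 0.0515 -0.0877  0.0694]
t 11.07 p [0.5245 0.1006 0.1798] yang 73.45 tilt [-0.0065 -0.0113] F [0.3138 0.1584 0.779 ] T [ 0.0412  0.0398 -0.029 ] w_mm 59.9 j7 1.1
```

View pics/w6c.png

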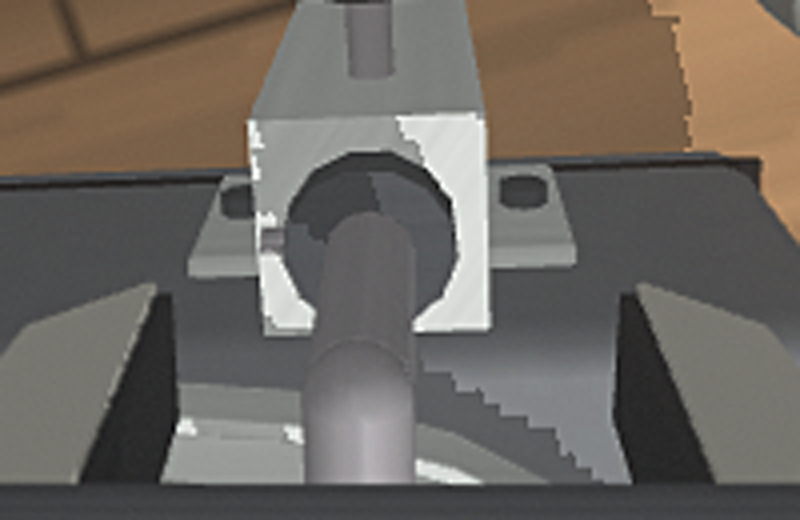

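The arm now lies at crop column 358 against a finger midline of 396, so the tool overshot and the arm is about 5 mm to tool -y (14 mm = 27 px). Correct this, then re-measure numerically.

```bash
python3 -m jog '[60,0.06,-0.12,0.08,0,60,0,0,0,0,60,0,0,0,0]'
cat > off.py <<'E'
from st import *
o,M=st(.521,.096,.176); im=get_image("wrist"); g=cv2.GaussianBlur(cv2.cvtColor(im,cv2.COLOR_RGB2GRAY),(3,3),0).astype(float)
out=[]
for r in (292,295,298):
    row=g[r,222:335]; gr=np.abs(np.diff(row)); 
    pk=[(i+222,int(gr[i])) for i in range(1,len(gr)-1) if gr[i]>10 and gr[i]>=gr[i-1] and gr[i]>=gr[i+1]]; print(r,pk)
E
python3 off.py
```

```text
clock: 11.32
position: [0.5217, 0.0966, 0.1787]
ee_rot: [-0.451, -3.107, 0.017]
force: [0.4, 0.4, -0.1]
width: 0.653
t 11.32 p [0.5217 0.0966 0.1787] yang 73.46 tilt [-0.0038 -0.0105] F [ 0.4133  0.4406 -0.1263] T [ 0.0389 -0.0694 -0.007 ] w_mm 60.1 j7 1.11
to go, units [ 0.0119 -0.0174  0.0666]
292 [(261, 11), (264, 40), (325, 25)]
295 [(264, 23), (329, 20)]
298 [(264, 25), (292, 39), (298, 14), (301, 16)]
```

Centred: arm at columns 264–292, midpoint 278, against a finger midline of 279. Close.

```bash
python3 -m jog '[60,0,0,0.06,0,60,0,0,0,0,8,0,0,0,0,8,0,0,0,0,8,0,0,0,0,8,0,0,0,0,8,0,0,0,0,8,0,0,0,0,8,0,0,0,0,8,0,0,0,0,8,0,0,0,0,8,0,0,0,0,8,0,0,0,0,8,0,0,0,0]' 30; python3 -c "
from st import *
st(.521,.096,.176)"
```

```text
clock: 12.53
position: [0.5224, 0.0966, 0.1773]
ee_rot: [-0.452, -3.108, 0.016]
force: [0.8, 0.2, 0.4]
width: 0.145
t 12.53 p [0.5224 0.0966 0.1773] yang 73.45 tilt [-0.0018 -0.0099] F [0.8249 0.2447 0.3867] T [ 0.0626 -0.021   0.0371] w_mm 13.4 j7 1.11
to go, units [ 0.0301 -0.023   0.0339]
```

Gripped at 13.4 mm with almost no side force. Lift in small steps.

```bash
python3 -m jog '[8,0,0,-0.06,0,8,0,-0.001,-0.06,0,8,0,-0.001,-0.06,0]'; python3 -c "
from st import *
o,M=st(.5224,.0966,.2073)"
```

```text
clock: 12.78
position: [0.5219, 0.0965, 0.1839]
ee_rot: [-0.452, -3.107, 0.017]
force: [2.0, 0.4, -3.9]
width: 0.145
t 12.78 p [0.5219 0.0965 0.1839] yang 73.45 tilt [-0.0034 -0.0105] F [ 1.9967  0.3799 -3.9188] T [ 0.1504 -0.3321 -0.0084] w_mm 13.4 j7 1.1
to go, units [-0.0116  0.0005 -0.5856]
```

```bash
python3 -m jog '[8,-0.004,0,-0.08,0,8,-0.004,-0.001,-0.08,0,8,-0.002,-0.001,-0.08,0]'; python3 -c "
from st import *
o,M=st(.5224,.0966,.2073)"
```

```text
clock: 13.03
position: [0.5222, 0.0964, 0.1941]
ee_rot: [-0.452, -3.107, 0.018]
force: [1.1, 0.5, -5.1]
width: 0.144
t 13.03 p [0.5222 0.0964 0.1941] yang 73.45 tilt [-0.0038 -0.0108] F [ 1.12    0.4587 -5.1208] T [ 0.152  -0.3584  0.0133] w_mm 13.2 j7 1.1
to go, units [-0.0032  0.0036 -0.3308]
```

```bash
python3 -m jog '[8,-0.002,0.001,-0.08,0,8,-0.002,0,-0.08,0,8,0,0,-0.08,0]'; python3 -c "
from st import *
o,M=st(.5224,.0966,.2073)"; python3 -m jog '[8,0,0,-0.06,0,8,0,0,0,0,8,0,0,0,0]'
python3 - <<'E'
from st import *
o,M=st(.5224,.0966,.2073); zs=[]
for n in ("scene","side"):
    im=get_image(n); cv2.imwrite(f"pics/{n}1.png",im[:,:,::-1])
d=cv2.imread("pics/side1.png"); s=cv2.imread("pics/scene1.png")
f=lambda i,x,y: cv2.resize(i[y:y+70,x:x+80],(400,350),interpolation=cv2.INTER_CUBIC)
cv2.imwrite("pics/c2.png",np.hstack([f(d,222,150),f(s,285,155)]))
for n in("scene","side"):
    c=camera_params(n); print(n,proj(c,[[.5224,.0966,.115],[.5224,.0966,.145],[.5224,.0966,.155],[.5224,.0966,.2]]))
E
```

```text
clock: 13.28
position: [0.5223, 0.0964, 0.2049]
ee_rot: [-0.452, -3.107, 0.018]
force: [1.3, -0.6, -4.3]
width: 0.145
t 13.28 p [0.5223 0.0964 0.2049] yang 73.45 tilt [-0.0038 -0.0108] F [ 1.3201 -0.6156 -4.3172] T [ 0.0324 -0.2688  0.0016] w_mm 13.3 j7 1.1
to go, units [ 0.0002  0.005  -0.0603]
clock: 13.53
position: [0.5225, 0.0964, 0.2085]
ee_rot: [-0.452, -3.107, 0.017]
force: [0.4, -1.0, -4.5]
width: 0.147
t 13.53 p [0.5225 0.0964 0.2085] yang 73.45 tilt [-0.0029 -0.0104] F [ 0.4478 -0.9551 -4.4538] T [ 0.0833 -0.12    0.0465] w_mm 13.5 j7 1.1
to go, units [0.0048 0.0036 0.0305]
scene [[319.9424 199.0573]
 [320.6106 190.2246]
 [320.8402 187.1828]
 [321.9184 172.8492]]
side [[247.1813 192.9681]
 [246.8649 183.4063]
 [246.7564 180.1316]
 [246.2478 164.8208]]
```

View pics/c2.png

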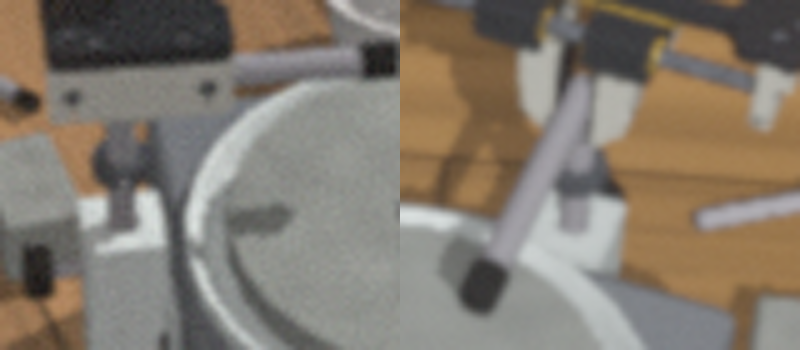

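Both views show the collar well clear of the sleeve. In the side view its centre is at row 182 (181.8 expected for a 30 mm lift); in the scene view it is at row 190 (188.7 expected). The arm is still over the stone. TCP rise reads 31.2 mm, so I average some readings and trim.

```bash
python3 -m jog '[8,0,0,0.025,0,8,0,0,0,0,8,0,0,0,0]'
python3 - <<'E'
from st import *
z=[]
for i in range(8): get_image("side"); z.append(observe()["position"])
z=np.array(z); print(z.mean(0),z.std(0)); st()
E
```

```text
clock: 13.88
position: [0.5225, 0.0964, 0.2071]
ee_rot: [-0.452, -3.107, 0.017]
force: [1.9, -0.4, -3.7]
width: 0.141
[0.5225 0.0964 0.2071] [0. 0. 0.]
t 14.28 p [0.5225 0.0964 0.2071] yang 73.45 tilt [-0.0032 -0.0105] F [ 0.9049  0.1295 -4.4008] T [ 0.0781 -0.25    0.0068] w_mm 13.1 j7 1.1
```

The rise is now 29.8 mm, steady, and carrying about 4.4 N (the rest's weight). Hand in.

```bash
python3 -c "
from cell import *
print(sign_off())"
```

```text
the job is handed in; nothing more can be done
None
```

The job is handed in at about 14.3 s of robot time. The dial is back at its zero stop, and the gripper is holding the tool rest about 30 mm up out of its sleeve.

- **Dial:** I turned it anticlockwise about 135° until the torque rose to 0.86 N m and the pads began to slip over the bar. In the wrist image the pointer then read 164.6°, against 165.2° for the zero direction. I did not look at the dial again after that.
- **Rest:** I gripped it at the elbow with 30 N and drew it straight up in small steps. Side force read about 2 N at most, and the load was about 4.4 N, close to the rest's own weight, so there was no sign of binding. The TCP rise is 29.8 mm and steady, and the arm is still over the stone.
- **Checks that disagreed slightly:** An earlier reading of the lift was 31.2 mm, so I trimmed it down. At that point the side view matched 30 mm within a pixel, while the scene view was about 1 pixel (4 mm) low. The tool is tilted about 0.6°, which I could not correct with the moves available.
- **Other things on the bench:** the arm did not touch any of them as far as the pictures and forces show.

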